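# Clamp a paint jar in the shaker and set its speed

## Robot

A 7-joint arm with a two-finger parallel gripper is mounted at the origin on a cart in front of the work surface, level with it; the furniture and walls round the work are solid. World frame = base frame: x ahead of the robot, y to its left, z up, the work surface at z = 0. Lengths are in m, angles in rad, forces in N, time in s.
With the tool pointing down it reaches from about 0.4 to 0.875 m from the base axis. Payload 19.3 kg.
Tool frame: the origin (TCP) lies midway between the tips of the shut fingers; the grasp point (between the pads) lies 19 mm behind it; z points along the fingers, y is the line along which they close (so a half turn about z gives the same grasp; the last joint's range is limited). The gripper opens to 85 mm and grips with 20 to 120 N. Pads are 22 mm wide; open, the fingers measure 114 mm over their backs; the gripper's body (76 mm by 85 mm) begins 54 mm behind the grasp point. The pads swing forward as they close: fully open they stand 13 mm farther back than shut.
Start: joints at [1.234, 0.521, -0.036, 1.599, 0.021, 1.021, -0.113], TCP at [0.165, -0.603, 0.231] pointing down, gripper open.
Joint ranges: [-2.91, 2.91], [-0.3, 2.13], [-1.5, 1.42], [0.17, 2.43], [-1.26, 4.41], [0.16, 1.93], [-2.52, 2.52]. Speed limits (rad/s): [1.89, 1.89, 2.39, 2.39, 3.01, 3.01, 3.01].

## Interface

Orientations are given as [roll, pitch, yaw] about the fixed x, y, z axes, in that order (R = Rz(yaw) Ry(pitch) Rx(roll)).
In Python, from workcell import telemetry, grab_frame, calibration, bot, outline_of, landmark_of gives the robot as it stands. The module is installed in compiled form; this text tells all that it offers.
- The arm moves only by the shell command python3 -m inch 'ROWS' [FORCE]. ROWS is JSON, a list of rows, each a list of 7 numbers: the shift along the tool's x, y, z in m, then the turn, a rotation vector about the tool's x, y, z in rad, then the closure, from 0 (fully open) to 1 (shut). A call has 1 to 5 rows; each row shifts and turns the commanded pose from where the row before left it, along the tool's axes as they then stand; what a row does not reach is not made up. A row lasts 1/10 s, in which the tool goes at most 50 mm and 8.59 degrees, less where a joint would pass 70% of its speed; a pose out of reach is approached as far as the arm can. A call is refused whole if a number of a shift passes 0.05 or a number of a turn 0.15, either way. A call with a gripper value outside its range is refused whole. The fingers move at their own pace and stop on an object; FORCE is the grip in N (left out, the last holds). Time passes only in rows, so rows that do not move let the fingers close. It gives the time, the measured TCP pose, the force, the opening and the grip force at its end, in the units of the state.
- telemetry.observe(): the state, without advancing time (a new reading comes with each control period).
- grab_frame(name): name is "scene" or "top"; returns the picture (400x640x3 uint8, red, green, blue); there is no depth.
- calibration(name): a dict with "fovy" (degrees; the focal length in pixels is half the picture's height over the tangent of half this angle, whatever the lens; pixels are square), "cx", "cy" (the principal point, pixels), "pose" (4x4, takes a point from camera to world coordinates). Camera axes: x right, y down, z forward; pixel columns grow to the right and rows downward; lengths in m; the calibration is good to about 2 mm. A picture is of the moment at which its call begins. calibration takes no time and is no camera call.
- bot.job_done(): hands the job in; it is judged then, once.
Trained networks look in the newest picture that a camera, given by its name, has taken for a name from the list of things; names that differ only in an ending like _2 or _b are one class to them, and where a whole thing is asked for, a point or a joint stands for the part that bears it (a point fixed in the world has none). Each returns a list of dicts, best first, with "score" (0 to 1); they miss things now and then, are a little off and sometimes report something else, mostly with a low value. They report only what shows in the picture. A call takes as long as a camera call.
- outline_of(label, camera): "region" (400x640 bool, what is visible of it) and "rect" ([left, top, right, bottom] in pixels, round what is visible of it).
- landmark_of(label, camera): "xy" ([column, row] in pixels: a listed point, or the origin of a listed thing).
The state is a dict: "clock": time; "qpos": joint angles; "qd": joint speeds; "joint_efforts": joint torques, N m; "position": TCP position; "tool_rot": TCP orientation; "force": force on the tool from outside, world axes, zero at the start; "moment": the same for the moment, N m; "grip_width": finger opening in m; "finger_force": force on a finger pad.
Only numpy, scipy, OpenCV 4.12 (cv2) and the standard library are available. Lean on these libraries where they do the work, as an engineer would, in place of code of your own. Each camera call takes 0.05 s, during which the arm holds its last target. There are 200 camera calls.

## Task

Load the tall, lidded jar into the bench paint shaker: draw the sliding jaw back to make room, stand the jar upright on the mat between the jaws and let go, slide the jaw up until its pad touches the jar seated in the fixed V, and only then press the clamp lever fully down so that the jar is held fast. Set the speed slider level with the steel preset pointer beside its scale, before or after. Do not tip the jar, and leave the short jar and the open rinse jar where they stand.

Things in the scene. Friction and masses are not known exactly. Their poses are not given: they have to be found in the camera images.
- shaker: Grey bench paint shaker, 296 x 180 mm, fixed to the desk. Origin on the desk top; x runs along both slide tracks from its near end (-120 mm) to the motor housing at its far end (x 124 to 176, 86 mm high); y left, z up. Right lane (centre y = -45 mm): jar cradle with the fixed V jaw at the far end and the sliding jaw on the near side. Left lane: console (top z = 49 mm) with the speed slider.
- seat (a point): Where the centre of the tall jar belongs when it stands on the cradle's rubber mat (top z = 32 mm, shaker x 13 to 111 mm) and touches both faces of the V: shaker frame x = 70, y = -45, z = 81 mm. Axes as the shaker's. The aluminium V opens toward the near end, top z = 77 mm, 80 mm wide, apex x = 100 mm. Rails 77 mm apart flank the mat, 3 mm high.
- tall_jar_center (a point): Centre, half-way up (49 mm above its underside), of the tall lidded paint jar: round, 52 mm across and 98 mm tall, 0.14 to 0.28 kg, the tallest closed jar, standing on the desk among others. It can be grasped round the body or the lid.
- jaw (a joint): Position of the sliding jaw, m: 0 = shut, 0.085 = drawn fully back (moves along the shaker's -x). With the lever up its pad face stands at shaker x = 78 mm minus this value, so it just touches a jar seated in the V at 0.034; a larger value gives the jar room. About 8 N moves it; it stays where it is left. Its block is 88 mm wide, top at z = 72.5 mm.
- jaw_grip (a point): Centre of the black upright grip bar on the sliding jaw: 14 mm along the track, 60 mm across it, 36 mm high (z 72.5 to 108.5 mm); 52 mm behind the pad face. Axes as the shaker's. Moves with the jaw.
- pad: Black rubber pad on the front of the sliding jaw, 56 mm wide, z 35 to 69 mm; origin at the foot of its face. The lever's full swing pushes it 5 mm out of the jaw, which clamps a jar that stands closer than that; once the jar stops it, the jaw slips back on its friction and keeps up the pressure.
- lever (a joint): Angle of the clamp lever at the near end of the sliding jaw, rad: 0 = raised 44 degrees above level (open), 0.9 = fully down, 7 degrees below level (clamped). Its axis is parallel to the shaker's x, 110 mm behind the pad face, at z = 54.5 mm on the cradle's centre line; it swings out and down to the shaker's right (-y). About 2 N at the handle, pressed from above; stays where left.
- lever_handle (a point): Middle of the black handle of the clamp lever, 78 mm from the lever's axis; the handle is a round bar 16 mm thick from 60 to 98 mm from the axis, the shank nearer the axis is 10 mm thick. Moves with the lever.
- fader (a joint): Position of the speed slider along its slot, m: 0 = near end (off), 0.12 = far end; grows along the shaker's +x. About 2 N moves it; it stays where it is left.
- fader_grip (a point): Centre of the grey ribbed grip of the speed slider: 14 mm along the track, 54 mm across it, 32 mm high (z 53.5 to 85.5 mm). Axes as the shaker's. Moves with the slider.
- pointer_tip (a point): Tip of the small steel preset pointer, 14 mm wide, clipped on the left edge of the console beside the slider's scale; fixed. The slider is level with it when both centres have the same position along the shaker's x axis. Axes as the shaker's.
- short_jar: bystander: grey paint jar with a white lid, 53 mm across, 68 mm tall; origin at the centre of its underside
- rinse_jar: bystander: open rinse jar without a lid, a stick standing in it, 55 mm across, 96 mm tall with the stick; origin at the centre of its underside

How it is judged:
On the way, in this order (a step that is already met when the one before it is completed fails the run):
1. the sliding jaw is drawn back far enough for the jar, the lever still up (value of joint jaw above 0.038 m and value of joint lever below 0.3 rad), for 0.1 s.
2. the tall jar stands upright on the mat between the jaws, let go (height (world z) of tall_jar_center between 0.076 and 0.087 m and angle between tall_jar_center's own z axis and vertical below 0.09 rad and horizontal distance between tall_jar_center and seat below 0.035 m and contact force between the fingers and anything else below 0.5 N), for 0.2 s.
3. the jaw is slid up to the jar in the V (pad within 4 mm of it) with the lever still up (height (world z) of tall_jar_center between 0.076 and 0.087 m and angle between tall_jar_center's own z axis and vertical below 0.09 rad and horizontal distance between tall_jar_center and seat below 0.008 m and value of joint jaw below 0.038 m and value of joint lever below 0.3 rad), for 0.1 s.
4. the lever is pressed down and the pad bears on the jar (value of joint lever above 0.8 rad and contact force between pad and anything else above 2.5 N), for 0.2 s.
At the end, for the whole second after the job is handed in: The tall jar stands upright (within 5 degrees) on the mat within 8 mm of its seat in the V, the lever is down (over 0.8 rad) with the pad pressing on the jar with more than 2.5 N, and the speed slider is within 5 mm of the preset pointer along its track (all of step 4 and height (world z) of tall_jar_center between 0.076 and 0.087 m and angle between tall_jar_center's own z axis and vertical below 0.09 rad and horizontal distance between tall_jar_center and seat below 0.008 m and x of fader_grip in the frame of pointer_tip between -0.005 and 0.005 m); the robot touches nothing.
It fails at once if the short jar or the rinse jar was shifted by more than 30 mm (distance of any of short_jar, rinse_jar from where it was at the start of the episode above 0.03 m).
It fails at once if the tall jar was tipped by more than 35 degrees (angle between tall_jar_center's own z axis and vertical above 0.6 rad).
It also fails if it takes over 69 s, if anything falls off the work surface, if the arm or the gripper's body presses on something with over 40 N, if the wrist force passes 120 N, or if a joint passes its speed limit or range.

## Working session

There is one attempt and no reset: what is moved stays moved. The work goes in short steps, Python scripts to look and compute and a shell command to move; the robot and the scene stay as the last step left them, time stands still between calls to the robot, and variables do not carry over. Pictures are saved under pics/ and viewed, at most 10 in all, crops included, and the job is handed in when it is done.

```bash
mkdir -p pics
cat > h.py <<'E'
import numpy as np, cv2
from workcell import telemetry, grab_frame, calibration, bot, outline_of, landmark_of
def ray(cam,uv):
    c=calibration(cam); f=200/np.tan(np.radians(c["fovy"])/2); P=np.array(c["pose"])
    d=P[:3,:3]@np.array([(uv[0]-c["cx"])/f,(uv[1]-c["cy"])/f,1]); return P[:3,3],d
def at_z(cam,uv,z):
    o,d=ray(cam,uv); return o+d*(z-o[2])/d[2]
def proj(cam,p):
    c=calibration(cam); f=200/np.tan(np.radians(c["fovy"])/2); P=np.array(c["pose"])
    q=P[:3,:3].T@(np.array(p)-P[:3,3]); return np.array([c["cx"]+f*q[0]/q[2],c["cy"]+f*q[1]/q[2]])
def tri(a,b):
    (o1,d1),(o2,d2)=ray("scene",a),ray("top",b)
    A=np.stack([d1,-d2],1); s=np.linalg.lstsq(A,o2-o1,rcond=None)[0]
    p,q=o1+s[0]*d1,o2+s[1]*d2; return (p+q)/2,np.linalg.norm(p-q)
E
python3 - <<'E'
from h import *
np.set_printoptions(precision=4,suppress=True)
for c in("scene","top"):
    im=grab_frame(c); cv2.imwrite(f"pics/{c}0.png",im[:,:,::-1]); print(c,np.array(calibration(c)["pose"])[:3,3])
for n,z in dict(shaker=0,seat=.081,tall_jar_center=.049,jaw_grip=.0905,pad=.035,lever_handle=.108,fader_grip=.0695,pointer_tip=.05,short_jar=0,rinse_jar=0).items():
    for c in("scene","top"):
        for r in landmark_of(n,c)[:2]: print(n,c,round(r["score"],2),np.array(r["xy"]),at_z(c,r["xy"],z))
print(telemetry.observe())
E
```

```text
scene [-0.0592  0.4224  0.6662]
top [0.4214 0.033  0.9137]
shaker scene 0.93 [351.8 223.8] [ 0.5888 -0.081   0.    ]
shaker scene 0.46 [252.8 325.3] [0.4534 0.2185 0.    ]
shaker top 0.92 [365.1 195.1] [ 0.599 -0.079  0.   ]
seat scene 0.5 [253.  325.5] [0.3906 0.2432 0.081 ]
seat scene 0.25 [403.8 174.4] [ 0.5899 -0.2129  0.081 ]
seat top 0.89 [384.3 160.5] [ 0.6659 -0.1188  0.081 ]
tall_jar_center scene 0.8 [309.8 287.1] [0.4389 0.1153 0.049 ]
tall_jar_center top 0.98 [289.3 261.7] [0.4345 0.1135 0.049 ]
jaw_grip scene 0.71 [362.7 175.6] [ 0.6201 -0.1248  0.0905]
jaw_grip top 0.77 [387.5 182.5] [ 0.6098 -0.1214  0.0905]
jaw_grip top 0.41 [270.9 166.5] [0.6565 0.1504 0.0905]
pad scene 0.59 [342.2 186.4] [ 0.6738 -0.1123  0.035 ]
pad top 0.67 [382.3 164. ] [ 0.6704 -0.1217  0.035 ]
lever_handle scene 0.8 [401.6 172.8] [ 0.5669 -0.1836  0.108 ]
fader_grip scene 0.94 [349.2 214.6] [ 0.5471 -0.0405  0.0695]
fader_grip top 0.67 [250.  253.2] [0.4561 0.2025 0.0695]
fader_grip top 0.59 [349.9 215.5] [ 0.5377 -0.0324  0.0695]
pointer_tip scene 0.64 [317.5 207.2] [ 0.6206 -0.0137  0.05  ]
po
[... 226 characters left out ...]
0.    ]
short_jar top 0.23 [336.9 187.3] [ 0.6216 -0.0073  0.    ]
rinse_jar top 0.64 [274.4 162. ] [0.6943 0.1541 0.    ]
rinse_jar top 0.64 [382.1 164.4] [ 0.6793 -0.1273  0.    ]
{'clock': 1.1, 'qpos': array([ 1.2338,  0.5214, -0.0363,  1.5995,  0.0212,  1.0211, -0.1128]), 'qd': array([ 0.0011, -0.0016, -0.0005, -0.0004, -0.0016,  0.0004,  0.0013]), 'joint_efforts': array([ -0.0001, -92.6866,   1.978 , -37.0259,   0.018 ,   0.0017,
        -0.0001]), 'position': array([ 0.1648, -0.6029,  0.2313]), 'tool_rot': array([-3.1416, -0.    ,  0.2667]), 'force': array([-0.4109,  0.031 , -0.7108]), 'moment': array([-0.0042,  0.0088,  0.0158]), 'finger_force': 0.0, 'grip_width': 0.08529970467749842}
```

Run:
```python
import cv2
a=cv2.imread("pics/scene0.png")[110:390,200:480];b=cv2.imread("pics/top0.png")[110:310,220:460]
cv2.imwrite("pics/s1.png",cv2.resize(a,None,fx=2.1,fy=2.1,interpolation=2));cv2.imwrite("pics/t1.png",cv2.resize(b,None,fx=3,fy=3,interpolation=2))
```

```text
(no output)
```

View pics/s1.png

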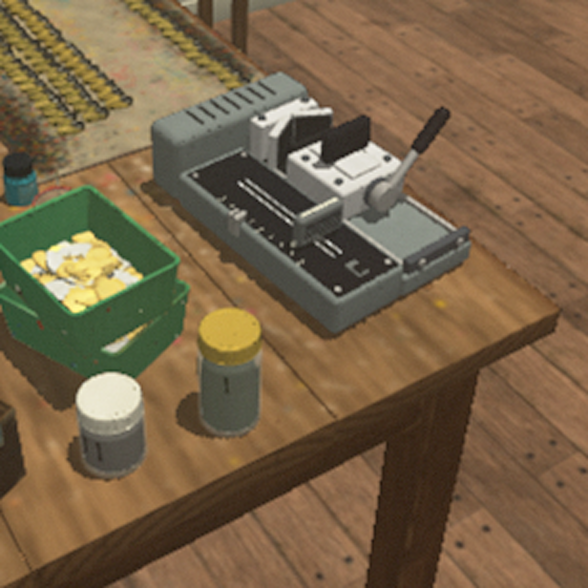

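View pics/t1.png

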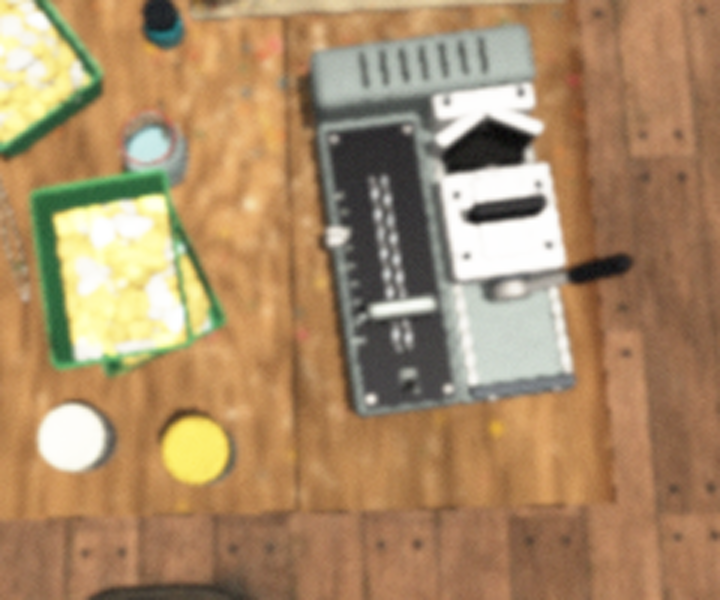

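```bash
cat > fit.py <<'E'
from h import *
from scipy.optimize import least_squares
T=lambda u,v:(220+u/3,110+v/3)
S=lambda u,v:(200+u/2.1,110+v/2.1)
# cam, px, shaker pt (x may contain jaw)
O=[("top",T(312,55),(176,90,86)),("top",T(531,28),(176,-90,86)),("top",T(357,413),(-120,90,49)),
("scene",S(337,332),(-120,90,0)),("scene",S(152,125),(176,90,86)),
("top",(365.1,195.1),(0,0,0)),("scene",(351.8,223.8),(0,0,0)),("top",(384.3,160.5),(70,-45,81)),
("top",(387.5,182.5),("j",-45,90.5)),("scene",(362.7,175.6),("j",-45,90.5))]
def W(p,q):
    x,y,z=q; c,s=np.cos(p[2]),np.sin(p[2]); x=26e-3-p[3] if x=="j" else x/1000
    y/=1000; return np.array([p[0]+c*x-s*y,p[1]+s*x+c*y,z/1000])
def R(p): return np.concatenate([proj(c,W(p,q))-np.array(u) for c,u,q in O])
r=least_squares(R,[.595,-.08,.1,.0],loss="soft_l1"); p=r.x
if __name__=="__main__":
    np.set_printoptions(precision=4,suppress=True)
    print(p,np.degrees(p[2])); print(R(p).reshape(-1,2).round(1))
    inv=lambda w:np.array([[np.cos(p[2]),np.sin(p[2])],[-np.sin(p[2]),np.cos(p[2])]])@(w[:2]-p[:2])
    for n,a,b in[("fader",(349.2,214.6),(349.9,215.5)),("pointer",(317.5,207.2),(337.9,185.1)),("jar",(309.8,287.1),(289.3,261.7))]:
        w,e=tri(a,b); print(n,w,e,"shaker",inv(w))
    for n,q in dict(grip=("j",-45,90.5),seat=(70,-45,81)).items(): print(n,W(p,q))
    print("lever axis",W(p,(78-110-1000*p[3],-45,54.5)), "handle", W(p,(78-110-1000*p[3],-45-56,54.5+54)))
E
python3 fit.py
```

```text
[ 0.5888 -0.0824  0.1032  0.0023] 5.913870078178684
[[-1.2 -2.1]
 [-0.5 -2.5]
 [ 0.2  1.7]
 [-2.2  5.7]
 [-2.8 -2.3]
 [ 1.5  3.9]
 [ 0.6 -0.2]
 [ 0.5  1.1]
 [ 1.2 -3. ]
 [ 0.9  0.7]]
fader [ 0.536  -0.0317  0.0806] 0.0004988057249289868 shaker [-0.0473  0.0559]
pointer [ 0.614  -0.0082  0.0567] 0.002049387926701142 shaker [0.0327 0.0712]
jar [0.4357 0.1149 0.0513] 0.003974200051306391 shaker [-0.1319  0.2121]
grip [ 0.6169 -0.1248  0.0905]
seat [ 0.663 -0.12   0.081]
lever axis [ 0.5592 -0.1307  0.0545] handle [ 0.565  -0.1864  0.1085]
```

```bash
cat > go.py <<'E'
import sys; from h import *
from scipy.spatial.transform import Rotation as Ro
# usage: go.py x y z yaw nrows -> per-row constant tool shift and z turn
x,y,z,yaw,n=map(float,sys.argv[1:]); n=int(n)
s=telemetry.observe(); R0=Ro.from_euler("xyz",s["tool_rot"]); tgt=Ro.from_euler("xyz",[-np.pi,0,yaw])
rv=(R0.inv()*tgt).as_rotvec()
A=sum((R0*Ro.from_rotvec(rv*i/n)).as_matrix() for i in range(n))
d=np.array([x,y,z])-s["position"]
print("t",s["clock"],"pos",s["position"].round(4),"rot",s["tool_rot"].round(3),"F",s["force"].round(1),"w",round(s["grip_width"],4),"ff",round(s["finger_force"],1))
print("per row shift",np.linalg.solve(A,d).round(4),"turn",(rv/n).round(4),"d",d.round(4),"total tool shift",(R0.inv().apply(d)).round(4))
E
python3 go.py .615 -.124 .18 1.68 15
```

```text
t 1.1 pos [ 0.1648 -0.6029  0.2313] rot [-3.142 -0.     0.267] F [-0.4  0.  -0.7] w 0.0853 ff 0.0
per row shift [0.0474 0.0052 0.0034] turn [-0.     -0.     -0.0942] d [ 0.4502  0.4789 -0.0513] total tool shift [ 0.5605 -0.3433  0.0513]
```

```bash
R='[[0.0474,0.0052,0.0034,0,0,-0.0942,0],[0.0474,0.0052,0.0034,0,0,-0.0942,0]]'; 
python3 -m inch '[[0.0474,0.0052,0.0034,0,0,-0.0942,0],[0.0474,0.0052,0.0034,0,0,-0.0942,0],[0.0474,0.0052,0.0034,0,0,-0.0942,0],[0.0474,0.0052,0.0034,0,0,-0.0942,0],[0.0474,0.0052,0.0034,0,0,-0.0942,0]]' 40
python3 -m inch '[[0.0474,0.0052,0.0034,0,0,-0.0942,0],[0.0474,0.0052,0.0034,0,0,-0.0942,0],[0.0474,0.0052,0.0034,0,0,-0.0942,0],[0.0474,0.0052,0.0034,0,0,-0.0942,0],[0.0474,0.0052,0.0034,0,0,-0.0942,0]]'
python3 -m inch '[[0.0474,0.0052,0.0034,0,0,-0.0942,0],[0.0474,0.0052,0.0034,0,0,-0.0942,0],[0.0474,0.0052,0.0034,0,0,-0.0942,0],[0.0474,0.0052,0.0034,0,0,-0.0942,0],[0.0474,0.0052,0.0034,0,0,-0.0942,0]]'
python3 go.py .615 -.124 .082 1.68 3
```

```text
clock: 1.6
position: [0.3888, -0.522, 0.2141]
tool_rot: [3.141, -0.0, 0.741]
force: [0.2, 0.3, 0.5]
grip_width: 0.0854
finger_force: 0.0
clock: 2.1
position: [0.55, -0.349, 0.1971]
tool_rot: [3.141, -0.0, 1.213]
force: [0.4, -0.1, -0.5]
grip_width: 0.0853
finger_force: 0.0
clock: 2.6
position: [0.6152, -0.1217, 0.1801]
tool_rot: [3.141, -0.0, 1.684]
force: [1.6, -0.0, 0.3]
grip_width: 0.0853
finger_force: 0.0
t 2.6 pos [ 0.6152 -0.1217  0.1801] rot [ 3.141 -0.     1.684] F [ 1.6 -0.   0.3] w 0.0853 ff 0.0
per row shift [-0.0008 -0.0002  0.0327] turn [ 0.0001 -0.      0.0012] d [-0.0002 -0.0023 -0.0981] total tool shift [-0.0023 -0.0005  0.0981]
```

```bash
python3 -m inch '[[0,0,0.033,0,0,0,0],[0,0,0.033,0,0,0,0],[0,0,0.032,0,0,0,0],[0,0,0,0,0,0,0.5],[0,0,0,0,0,0,1]]' 40
python3 -m inch '[[0,0,0,0,0,0,1],[0,0,0,0,0,0,1],[0,0,0,0,0,0,1],[0,0,0,0,0,0,1],[0,0,0,0,0,0,1]]'
python3 - <<'E'
from h import *
im=grab_frame("scene");a=im[130:290,260:460,::-1];cv2.imwrite("pics/s2.png",cv2.resize(a,None,fx=3,fy=3,interpolation=2))
E
```

```text
clock: 3.1
position: [0.615, -0.1235, 0.0829]
tool_rot: [-3.141, -0.0, 1.68]
force: [-0.1, 0.8, 0.6]
grip_width: 0.0594
finger_force: 0.0
clock: 3.6
position: [0.6153, -0.1238, 0.0836]
tool_rot: [3.14, 0.001, 1.679]
force: [-2.9, 0.1, 10.0]
grip_width: 0.0132
finger_force: 40.9
```

View pics/s2.png

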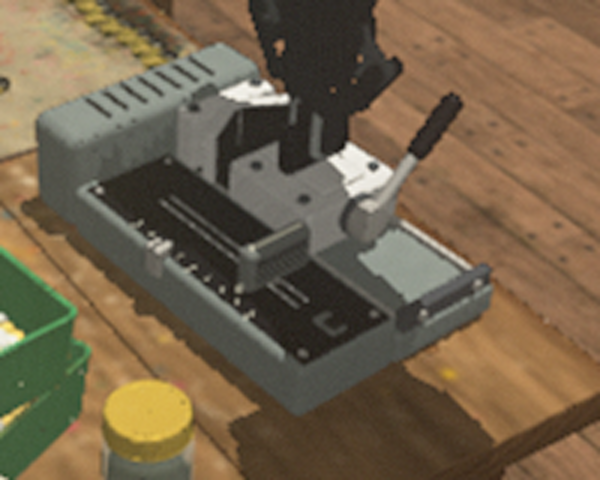

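```bash
python3 -m inch '[[0,-0.006,-0.002,0,0,0,1],[0,-0.012,0,0,0,0,1],[0,-0.015,0,0,0,0,1],[0,-0.015,0,0,0,0,1],[0,-0.012,0,0,0,0,1]]'
python3 -m inch '[[0,0,0,0,0,0,1],[0,0,0,0,0,0,1]]'
```

```text
clock: 4.15
position: [0.5546, -0.1302, 0.0838]
tool_rot: [3.141, -0.0, 1.68]
force: [8.5, -1.0, -25.2]
grip_width: 0.013
finger_force: 41.4
clock: 4.35
position: [0.5533, -0.1303, 0.0837]
tool_rot: [-3.138, -0.0, 1.679]
force: [-8.4, 0.5, -11.5]
grip_width: 0.0131
finger_force: 43.4
```

```bash
python3 -m inch '[[0,0,0,0,0,0,0.4],[0,0,0,0,0,0,0.4],[0,0,0,0,0,0,0.4],[0,0,-0.03,0,0,0,0.4],[0,0,-0.03,0,0,0,0.2]]'
python3 go.py .538 -.033 .15 1.68 3;python3 go.py .538 -.033 .062 1.68 3
```

```text
clock: 4.85
position: [0.5551, -0.1299, 0.1449]
tool_rot: [-3.141, -0.001, 1.68]
force: [-0.2, 0.5, -0.2]
grip_width: 0.0641
finger_force: 0.0
t 4.85 pos [ 0.5551 -0.1299  0.1449] rot [-3.141e+00 -1.000e-03  1.680e+00] F [-0.2  0.5 -0.2] w 0.0641 ff 0.0
per row shift [ 0.0327 -0.0021 -0.0017] turn [-0.0002 -0.0002  0.    ] d [-0.0171  0.0969  0.0051] total tool shift [ 0.0981 -0.0064 -0.005 ]
t 4.85 pos [ 0.5551 -0.1299  0.1449] rot [-3.141e+00 -1.000e-03  1.680e+00] F [-0.2  0.5 -0.2] w 0.0641 ff 0.0
per row shift [ 0.0327 -0.0021  0.0277] turn [-0.0002 -0.0002  0.    ] d [-0.0171  0.0969 -0.0829] total tool shift [ 0.0981 -0.0064  0.083 ]
```

```bash
python3 -m inch '[[0.033,-0.002,0,0,0,0,0.2],[0.033,-0.002,0,0,0,0,0.2],[0.032,-0.002,0,0,0,0,0.2],[0,0,0.04,0,0,0,0.2],[0,0,0.042,0,0,0,0.2]]' 25
python3 -m inch '[[0,0,0,0,0,0,1],[0,0,0,0,0,0,1],[0,0,0,0,0,0,1],[0,0,0,0,0,0,1],[0,0,0,0,0,0,1]]'
```

```text
clock: 5.35
position: [0.54, -0.0323, 0.0628]
tool_rot: [3.137, 0.0, 1.681]
force: [1.5, -1.1, -0.8]
grip_width: 0.0684
finger_force: 0.0
clock: 5.85
position: [0.5398, -0.0335, 0.0643]
tool_rot: [3.138, 0.001, 1.679]
force: [0.1, 0.2, 10.8]
grip_width: 0.0134
finger_force: 30.7
```

```bash
python3 -m inch '[[0,0.01,-0.002,0,0,0,1],[0,0.02,0,0,0,0,1],[0,0.02,0,0,0,0,1],[0,0.02,0,0,0,0,1],[0,0.009,0,0,0,0,1]]'
python3 -m inch '[[0,0,0,0,0,0,1],[0,0,0,0,0,0,0.3],[0,0,0,0,0,0,0.3],[0,0,-0.04,0,0,0,0.3],[-0.05,0,-0.05,0,0,0,0.2]]'
python3 -m inch '[[-0.05,0,-0.03,0,0,0,0],[-0.05,0,0,0,0,0,0],[-0.05,0,0,0,0,0,0]]'
python3 - <<'E'
from h import *
np.set_printoptions(precision=4,suppress=True)
ims=[]
for c in("scene","top"):
    im=grab_frame(c)[:,:,::-1].copy()
    for n,z in dict(fader_grip=.0695,pointer_tip=.05,tall_jar_center=.049).items():
        for r in landmark_of(n,c)[:1]: print(n,c,round(r["score"],2),np.array(r["xy"]),at_z(c,r["xy"],z))
    a=im[150:250,280:400] if c=="scene" else im[140:240,310:430]
    ims.append(cv2.resize(a,(600,500),interpolation=2)[:,:395 if 0 else 600])
cv2.imwrite("pics/f1.png",cv2.resize(np.hstack(ims),(800,334),interpolation=cv2.INTER_AREA))
E
```

```text
clock: 6.35
position: [0.6182, -0.0253, 0.0646]
tool_rot: [-3.142, 0.0, 1.679]
force: [-3.3, -3.9, -3.4]
grip_width: 0.0136
finger_force: 29.2
clock: 6.85
position: [0.6204, -0.0548, 0.1412]
tool_rot: [3.141, -0.003, 1.687]
force: [2.4, -0.4, 0.6]
grip_width: 0.0683
finger_force: 0.0
clock: 7.15
position: [0.6367, -0.2035, 0.1673]
tool_rot: [3.139, 0.001, 1.681]
force: [0.8, -0.6, -0.6]
grip_width: 0.0854
finger_force: 0.0
fader_grip scene 0.91 [322.9 196.9] [ 0.6229 -0.0278  0.0695]
pointer_tip scene 0.52 [318.2 210.8] [ 0.6096 -0.0085  0.05  ]
tall_jar_center scene 0.71 [305.6 286. ] [0.4447 0.1201 0.049 ]
fader_grip top 0.51 [347.  184.7] [ 0.6121 -0.0285  0.0695]
pointer_tip top 0.48 [337.1 187.7] [ 0.6097 -0.0055  0.05  ]
tall_jar_center top 0.69 [287.8 259.7] [0.4393 0.117  0.049 ]
```

View pics/f1.png

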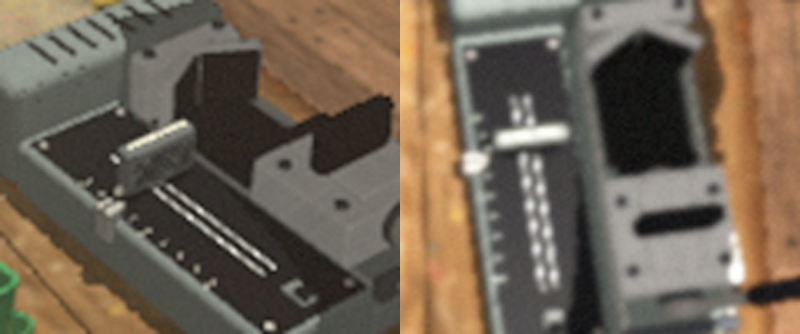

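Run:
```python
from h import *
u=np.array([.994,.109])
for c,f,p in(("top",(349.9,181.1),(332.5,188.6)),("scene",(327.1,191.1),(313.3,211.5))):
    F,P=at_z(c,f,.0855),at_z(c,p,.052); print(c,F,P,"dx",(F-P)[:2]@u)
a=[at_z("scene",(322.9,196.9),.0695),at_z("top",(347,184.7),.0695)]
for q in [("scene",(318.2,210.8)),("top",(337.1,187.7)),("scene",(317.5,207.2)),("top",(337.9,185.1))]:
    P=at_z(*q,.052);F=a[q[0]=="top"]; print(q[0],P,(F-P)[:2]@u)
```

```text
top [ 0.6168917  -0.03452964  0.0855    ] [0.60731851 0.00583686 0.052     ] dx 0.005115795681344973
scene [ 0.6170782  -0.03374952  0.0855    ] [0.61060111 0.00264878 0.052     ] dx 0.0024708057901906633
scene [ 0.60747081 -0.00710395  0.052     ] 0.013104756353478457
top [ 0.60923079 -0.005435    0.052     ] 0.00028423523084074184
scene [ 0.61841458 -0.01226692  0.052     ] 0.002789417566877438
top [ 0.61565748 -0.00761468  0.052     ] -0.005866309506479247
```

Run:
```python
from h import *
ims=[]
for c,(x,y) in(("scene",(300,185)),("top",(322,168))):
    im=np.mean([grab_frame(c).astype(float) for _ in range(4)],0)[:,:,::-1]
    ims.append(cv2.resize(im[y:y+36,x:x+40].clip(0,255).astype(np.uint8),(400,360),interpolation=cv2.INTER_NEAREST))
cv2.imwrite("pics/f2.png",np.hstack(ims))
```

```text
(no output)
```

View pics/f2.png

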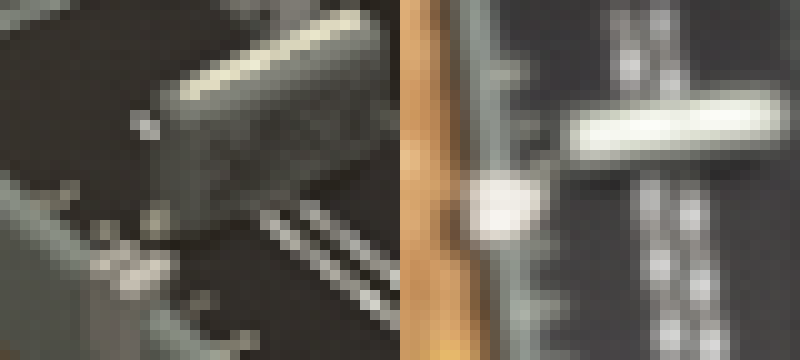

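```bash
python3 -m inch '[[0.05,0,0,0,0,0,0.2],[0.05,0,0,0,0,0,0.2],[0.05,0,0,0,0,0,0.2],[0.03,0,0,0,0,0,0.2],[0,0,0.03,0,0,0,0.2]]' 25
python3 go.py .618 -.0255 .0625 1.68 2
```

```text
clock: 8.45
position: [0.6186, -0.0171, 0.1386]
tool_rot: [3.135, -0.002, 1.686]
force: [0.9, -0.5, -0.1]
grip_width: 0.0682
finger_force: 0.0
t 8.45 pos [ 0.6186 -0.0171  0.1386] rot [ 3.135e+00 -2.000e-03  1.686e+00] F [ 0.9 -0.5 -0.1] w 0.0682 ff 0.0
per row shift [-0.0042 -0.0009  0.038 ] turn [ 0.0031 -0.0008  0.0029] d [-0.0006 -0.0084 -0.0761] total tool shift [-0.0084 -0.002   0.0761]
```

```bash
python3 -m inch '[[-0.008,-0.001,0.037,0,0,0,0.2],[0,0,0.037,0,0,0,0.2],[0,0,0,0,0,0,1],[0,0,0,0,0,0,1],[0,0,0,0,0,0,1]]'
python3 -m inch '[[0,0,0,0,0,0,1],[0,0,0,0,0,0,1]]'
python3 -m inch '[[0,-0.002,0,0,0,0,1],[0,-0.003,0,0,0,0,1],[0,0,0,0,0,0,1],[0,0,0,0,0,0,1]]'
```

```text
clock: 8.95
position: [0.6178, -0.0308, 0.0634]
tool_rot: [3.139, 0.0, 1.68]
force: [0.0, 0.7, 0.2]
grip_width: 0.0249
finger_force: 0.0
clock: 9.15
position: [0.6179, -0.0309, 0.0635]
tool_rot: [3.139, 0.0, 1.679]
force: [0.1, 0.9, 8.8]
grip_width: 0.0132
finger_force: 30.4
clock: 9.55
position: [0.6129, -0.0315, 0.0634]
tool_rot: [3.139, 0.0, 1.68]
force: [-1.3, -0.4, 8.5]
grip_width: 0.0136
finger_force: 30.4
```

```bash
python3 -m inch '[[0,0,0,0,0,0,0.3],[0,0,0,0,0,0,0.3],[0,0,0,0,0,0,0.2],[0,0,-0.04,0,0,0,0],[0,0,-0.05,0,0,0,0]]'
python3 -m inch '[[0,0,-0.04,0,0,0,0]]'
python3 - <<'E'
from h import *
print(at_z("top",(285.7,260),.098)); S=lambda u,v:(200+u/2.1,110+v/2.1)
print(at_z("scene",S(230,329),.098),at_z("scene",S(230,413),.0))
c=outline_of("tall_jar_center","top")
print([ (round(r["score"],2),r["rect"],at_z("top",((r["rect"][0]+r["rect"][2])/2,(r["rect"][1]+r["rect"][3])/2),.07)) for r in c[:1]])
E
python3 go.py .437 .116 .18 1.68 5
```

```text
clock: 10.05
position: [0.6105, -0.0315, 0.1509]
tool_rot: [-3.138, -0.001, 1.68]
force: [0.6, -0.1, 0.9]
grip_width: 0.0839
finger_force: 0.0
clock: 10.15
position: [0.6119, -0.0314, 0.1939]
tool_rot: [3.141, -0.0, 1.68]
force: [1.5, -0.9, 0.6]
grip_width: 0.0855
finger_force: 0.0
[0.43775794 0.11696113 0.098     ]
[0.43838217 0.11646845 0.098     ] [0.43875113 0.1155698  0.        ]
[(0.79, [277.1, 249.1, 303.7, 270.3], array([0.4387101 , 0.10898752, 0.07      ]))]
t 10.2 pos [ 0.6143 -0.0312  0.2001] rot [3.134e+00 1.000e-03 1.680e+00] F [ 4.  -0.4  6.9] w 0.0853 ff 0.0
per row shift [ 0.0331 -0.0321  0.0038] turn [ 0.0016  0.0002 -0.0001] d [-0.1773  0.1472 -0.0201] total tool shift [ 0.1656 -0.1604  0.0186]
```

```bash
python3 -m inch '[[0.033,-0.032,0,0,0,0,0],[0.033,-0.032,0,0,0,0,0],[0.033,-0.032,0,0,0,0,0],[0.033,-0.032,0,0,0,0,0],[0.033,-0.032,0,0,0,0,0]]' 40
python3 -m inch '[[0,0,0,0,0,0,0]]'
python3 go.py .438 .1165 .055 1.68 4
```

```text
clock: 10.7
position: [0.4333, 0.1158, 0.1915]
tool_rot: [3.141, 0.0, 1.679]
force: [0.7, 0.7, 0.9]
grip_width: 0.0854
finger_force: 0.0
clock: 10.8
position: [0.4313, 0.1181, 0.1919]
tool_rot: [-3.141, -0.0, 1.685]
force: [0.4, -0.8, -0.1]
grip_width: 0.0853
finger_force: 0.0
t 10.8 pos [0.4313 0.1181 0.1919] rot [-3.141 -0.     1.685] F [ 0.4 -0.8 -0.1] w 0.0853 ff 0.0
per row shift [-0.0006  0.0016  0.0342] turn [-0.     -0.      0.0013] d [ 0.0067 -0.0016 -0.1369] total tool shift [-0.0023  0.0065  0.1369]
```

```bash
python3 -m inch '[[-0.002,0.0065,0,0,0,0,0],[0,0,0.045,0,0,0,0],[0,0,0.045,0,0,0,0],[0,0,0.03,0,0,0,0],[0,0,0.017,0,0,0,0]]'
python3 -m inch '[[0,0,0,0,0,0,0.4],[0,0,0,0,0,0,1],[0,0,0,0,0,0,1],[0,0,0,0,0,0,1],[0,0,0,0,0,0,1]]'
python3 go.py .438 .1165 .055 1.68 4
```

```text
clock: 11.3
position: [0.4416, 0.1126, 0.0517]
tool_rot: [-3.139, 0.001, 1.678]
force: [0.1, 0.5, 0.2]
grip_width: 0.0854
finger_force: 0.0
clock: 11.8
position: [0.4422, 0.1136, 0.0553]
tool_rot: [3.14, -0.0, 1.679]
force: [-1.2, -0.7, 7.4]
grip_width: 0.0502
finger_force: 41.3
t 11.8 pos [0.4422 0.1136 0.0553] rot [ 3.14  -0.     1.679] F [-1.2 -0.7  7.4] w 0.0502 ff 41.3
per row shift [ 0.0008 -0.001   0.0001] turn [ 0.0004 -0.     -0.0002] d [-0.0042  0.0029 -0.0003] total tool shift [ 0.0033 -0.0038  0.0003]
```

```bash
python3 -m inch '[[0,0,-0.02,0,0,0,1],[0,0,-0.035,0,0,0,1],[0,0,-0.035,0,0,0,1],[0,0,-0.035,0,0,0,1],[0,0,-0.005,0,0,0,1]]'
python3 go.py .654 -.122 .185 1.68 10
```

```text
clock: 12.3
position: [0.4431, 0.1141, 0.1881]
tool_rot: [3.136, -0.0, 1.679]
force: [0.1, 0.5, -2.9]
grip_width: 0.05
finger_force: 42.3
t 12.3 pos [0.4431 0.1141 0.1881] rot [ 3.136 -0.     1.679] F [ 0.1  0.5 -2.9] w 0.05 ff 42.3
per row shift [-0.0258  0.0184  0.0004] turn [ 0.0006 -0.     -0.0001] d [ 0.2109 -0.2361 -0.0031] total tool shift [-0.2576  0.1841  0.004 ]
```

```bash
python3 -m inch '[[-0.015,0.01,0,0,0,0,1],[-0.03,0.0213,0,0,0,0,1],[-0.03,0.0213,0,0,0,0,1],[-0.03,0.0213,0,0,0,0,1],[-0.03,0.0213,0,0,0,0,1]]'
python3 -m inch '[[-0.03,0.0213,0,0,0,0,1],[-0.03,0.0213,0,0,0,0,1],[-0.03,0.0213,0,0,0,0,1],[-0.02,0.015,0,0,0,0,1],[-0.0126,0.01,0,0,0,0,1]]'
python3 -m inch '[[0,0,0,0,0,0,1],[0,0,0,0,0,0,1]]'
python3 go.py .654 -.122 .087 1.68 5
python3 - <<'E'
from h import *
a=grab_frame("scene")[110:270,260:460,::-1];b=grab_frame("top")[120:280,300:500,::-1]
cv2.imwrite("pics/j1.png",cv2.resize(np.hstack([a,b]),None,fx=2,fy=2,interpolation=2))
E
```

```text
clock: 12.8
position: [0.5515, -0.0116, 0.184]
tool_rot: [-3.141, 0.0, 1.68]
force: [-0.2, 0.2, -3.1]
grip_width: 0.0502
finger_force: 42.3
clock: 13.3
position: [0.6531, -0.1245, 0.1834]
tool_rot: [-3.141, 0.0, 1.678]
force: [-0.9, 0.5, -2.5]
grip_width: 0.0499
finger_force: 42.3
clock: 13.5
position: [0.652, -0.1221, 0.1837]
tool_rot: [-3.141, -0.0, 1.68]
force: [-0.8, 0.8, -2.5]
grip_width: 0.05
finger_force: 42.3
t 13.5 pos [ 0.652  -0.1221  0.1837] rot [-3.141 -0.     1.68 ] F [-0.8  0.8 -2.5] w 0.05 ff 42.3
per row shift [-0.      0.0004  0.0193] turn [-0.0002 -0.0001 -0.0001] d [ 0.002   0.0001 -0.0967] total tool shift [-0.0002  0.0021  0.0967]
```

View pics/j1.png

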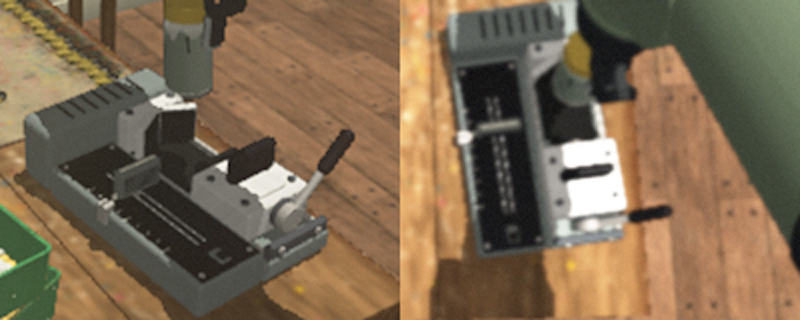

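```bash
python3 -m inch '[[0,0.001,0.02,0,0,0,1],[0,0,0.025,0,0,0,1],[0,0,0.025,0,0,0,1],[0,0,0.016,0,0,0,1],[0,0,0.005,0,0,0,1]]'
python3 -m inch '[[0,0,0.002,0,0,0,1],[0,0,0.001,0,0,0,1],[0,0,0,0,0,0,1]]'
```

```text
clock: 14.1
position: [0.6526, -0.1217, 0.0919]
tool_rot: [-3.14, -0.001, 1.68]
force: [0.2, 0.4, -1.4]
grip_width: 0.0499
finger_force: 42.3
clock: 14.4
position: [0.6539, -0.1222, 0.0913]
tool_rot: [3.14, 0.0, 1.68]
force: [0.0, -0.8, -3.0]
grip_width: 0.0503
finger_force: 42.3
```

```bash
python3 -m inch '[[0,0,0.002,0,0,0,1],[0,0,0.001,0,0,0,1],[0,0,0,0,0,0,1]]'
python3 -m inch '[[0,0,0.001,0,0,0,1],[0,0,0.001,0,0,0,1]]'
```

```text
clock: 14.7
position: [0.6536, -0.1222, 0.0876]
tool_rot: [3.141, 0.0, 1.68]
force: [0.2, -0.0, -0.5]
grip_width: 0.0503
finger_force: 42.3
clock: 14.9
position: [0.6539, -0.1225, 0.0871]
tool_rot: [3.141, 0.001, 1.679]
force: [-11.6, -1.0, 32.6]
grip_width: 0.05
finger_force: 46.1
```

```bash
python3 -m inch '[[0,0,-0.001,0,0,0,0.9],[0,0,0,0,0,0,0.2],[0,0,0,0,0,0,0.15],[0,0,0,0,0,0,0.15],[0,0,-0.02,0,0,0,0.15]]'
python3 -m inch '[[0,0,-0.05,0,0,0,0.15],[0,0,-0.05,0,0,0,0.15],[0,0,0,0,0,0,0.3]]'
python3 go.py .555 -.13 .2 1.68 2
python3 - <<'E'
from h import *
np.set_printoptions(precision=4,suppress=True)
for c in ("scene","top"):
    im=grab_frame(c)
    for r in landmark_of("tall_jar_center",c)[:1]: print(c,r["score"],at_z(c,r["xy"],.081))
    if c=="scene": a=im[110:270,260:460,::-1]
    else: b=im[120:280,300:500,::-1]
cv2.imwrite("pics/j2.png",cv2.resize(np.hstack([a,b]),None,fx=2,fy=2,interpolation=2))
E
```

```text
clock: 15.4
position: [0.6521, -0.122, 0.1043]
tool_rot: [-3.138, -0.001, 1.68]
force: [-0.4, 0.6, -0.0]
grip_width: 0.0727
finger_force: 0.0
clock: 15.7
position: [0.6563, -0.1221, 0.2132]
tool_rot: [3.133, 0.002, 1.679]
force: [-0.2, 0.6, -0.4]
grip_width: 0.0603
finger_force: 0.0
t 15.7 pos [ 0.6563 -0.1221  0.2132] rot [3.133e+00 2.000e-03 1.679e+00] F [-0.2  0.6 -0.4] w 0.0603 ff 0.0
per row shift [ 0.0016 -0.0508  0.0063] turn [ 0.0045  0.001  -0.0003] d [-0.1013 -0.0079 -0.0132] total tool shift [ 0.0032 -0.1016  0.0123]
scene 0.85 [ 0.6506 -0.1218  0.081 ]
top 0.69 [ 0.6497 -0.125   0.081 ]
```

View pics/j2.png

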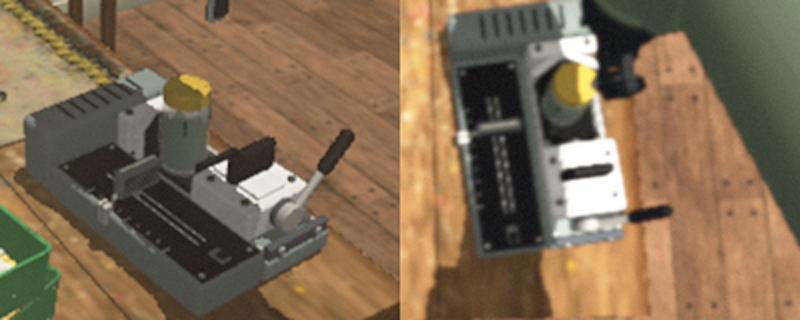

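```bash
python3 -m inch '[[0.001,-0.05,0,0,0,0,0.4],[0.002,-0.052,0.012,0,0,0,0.4]]' 40
python3 -m inch '[[0.001,-0.05,0,0,0,0,0.4],[0.002,-0.05,0.012,0,0,0,0.4],[0,0,0,0,0,0,0.4]]' 40
python3 go.py .5545 -.13 .0835 1.68 3
```

```text
clock: 16.2
position: [0.5472, -0.1308, 0.1913]
tool_rot: [-3.131, -0.001, 1.679]
force: [1.5, -0.2, 0.7]
grip_width: 0.0505
finger_force: 0.0
t 16.2 pos [ 0.5472 -0.1308  0.1913] rot [-3.131e+00 -1.000e-03  1.679e+00] F [ 1.5 -0.2  0.7] w 0.0505 ff 0.0
per row shift [0.     0.0027 0.0359] turn [-0.0034 -0.0002 -0.0004] d [ 0.0073  0.0008 -0.1078] total tool shift [-0.      0.0085  0.1077]out of range: row 2 has -0.052, outside -0.05 to 0.05
```

```bash
python3 -m inch '[[0,0,0,0,0,0,0.4],[0,0,0.036,0,0,0,0.4],[0,0,0,0,0,0,0.4]]' 40
python3 go.py .5545 -.13 .084 1.68 3
```

```text
clock: 16.5
position: [0.5542, -0.1295, 0.1554]
tool_rot: [-3.137, -0.002, 1.68]
force: [-1.0, -0.7, 0.1]
grip_width: 0.0513
finger_force: 0.0
t 16.5 pos [ 0.5542 -0.1295  0.1554] rot [-3.137e+00 -2.000e-03  1.680e+00] F [-1.  -0.7  0.1] w 0.0513 ff 0.0
per row shift [-0.0002  0.0002  0.0238] turn [-0.0015 -0.0007  0.0001] d [ 0.0003 -0.0005 -0.0714] total tool shift [-0.0006  0.0006  0.0714]
```

```bash
python3 -m inch '[[0,0,0.024,0,0,0,0.4],[0,0,0.024,0,0,0,0.4],[0,0,0.021,0,0,0,0.4],[0,0,0,0,0,0,1],[0,0,0,0,0,0,1]]' 40
python3 -m inch '[[0,0,0,0,0,0,1],[0,0,0,0,0,0,1],[0,0,0,0,0,0,1]]'
python3 -m inch '[[0,0.004,-0.001,0,0,0,1],[0,0.005,0,0,0,0,1],[0,0.005,0,0,0,0,1],[0,0.005,0,0,0,0,1]]'
python3 -m inch '[[0,0,0,0,0,0,1],[0,0,0,0,0,0,1]]'
```

```text
clock: 17.0
position: [0.5559, -0.1297, 0.0905]
tool_rot: [3.141, -0.0, 1.68]
force: [-0.5, -1.0, 1.0]
grip_width: 0.0231
finger_force: 0.0
clock: 17.3
position: [0.5556, -0.1299, 0.091]
tool_rot: [3.14, 0.0, 1.68]
force: [-3.8, 1.7, 8.1]
grip_width: 0.0128
finger_force: 40.7
clock: 17.7
position: [0.5731, -0.128, 0.091]
tool_rot: [-3.139, -0.0, 1.679]
force: [-10.4, 1.0, 1.3]
grip_width: 0.0131
finger_force: 40.9
clock: 17.9
position: [0.5738, -0.1279, 0.091]
tool_rot: [-3.141, -0.0, 1.68]
force: [-4.4, 1.9, -2.9]
grip_width: 0.0128
finger_force: 40.4
```

```bash
python3 -m inch '[[0,0.0015,0,0,0,0,1],[0,0.0015,0,0,0,0,1],[0,0.0015,0,0,0,0,1],[0,0.0015,0,0,0,0,1],[0,0.001,0,0,0,0,1]]'
python3 -m inch '[[0,0.001,0,0,0,0,1],[0,0.001,0,0,0,0,1]]'
python3 -m inch '[[0,0.001,0,0,0,0,1],[0,0.001,0,0,0,0,1]]'
```

```text
clock: 18.4
position: [0.5802, -0.1273, 0.091]
tool_rot: [-3.14, 0.0, 1.679]
force: [-9.2, 1.8, 3.0]
grip_width: 0.0129
finger_force: 41.1
clock: 18.6
position: [0.5821, -0.1271, 0.091]
tool_rot: [-3.14, 0.0, 1.68]
force: [-9.3, 0.9, 3.5]
grip_width: 0.0129
finger_force: 41.1
clock: 18.8
position: [0.5841, -0.1269, 0.091]
tool_rot: [-3.14, 0.0, 1.68]
force: [-9.5, 1.4, 3.7]
grip_width: 0.0131
finger_force: 41.1
```

```bash
python3 -m inch '[[0,0.001,0,0,0,0,1],[0,0.0005,0,0,0,0,1]]'
python3 -m inch '[[0,0.001,0,0,0,0,1],[0,0.0005,0,0,0,0,1]]'
python3 -m inch '[[0,0.001,0,0,0,0,1],[0,0.0005,0,0,0,0,1]]'
```

```text
clock: 19.0
position: [0.5852, -0.1268, 0.091]
tool_rot: [-3.139, 0.0, 1.679]
force: [-14.4, 0.9, 6.0]
grip_width: 0.0132
finger_force: 41.7
clock: 19.2
position: [0.5855, -0.1267, 0.091]
tool_rot: [-3.137, 0.0, 1.679]
force: [-23.6, 1.7, 14.8]
grip_width: 0.0129
finger_force: 42.8
clock: 19.4
position: [0.5858, -0.1267, 0.0909]
tool_rot: [-3.134, 0.0, 1.679]
force: [-32.1, 1.7, 23.5]
grip_width: 0.013
finger_force: 43.9
```

```bash
python3 -m inch '[[0,-0.001,0,0,0,0,0.6],[0,0,0,0,0,0,0.5],[0,0,0,0,0,0,0.5],[0,0,-0.04,0,0,0,0.5],[0,0,-0.04,0,0,0,0.6]]'
python3 -m inch '[[0,0,0,0,0,0,1],[0,0,0,0,0,0,1]]'
python3 go.py .5345 -.193 .155 1.68 2
python3 - <<'E'
from h import *
np.set_printoptions(precision=4,suppress=True)
for c in ("scene","top"):
    im=grab_frame(c)
    for n,z in (("tall_jar_center",.081),("lever_handle",.108)):
        for r in landmark_of(n,c)[:1]: print(c,n,r["score"],at_z(c,r["xy"],z))
    if c=="scene": a=im[110:270,260:460,::-1]
    else: b=im[120:280,300:500,::-1]
cv2.imwrite("pics/j3.png",cv2.resize(np.hstack([a,b]),None,fx=2,fy=2,interpolation=2))
E
```

```text
clock: 19.9
position: [0.5883, -0.1261, 0.1713]
tool_rot: [-3.141, -0.001, 1.68]
force: [0.2, -0.2, 0.6]
grip_width: 0.0345
finger_force: 0.0
clock: 20.1
position: [0.5892, -0.1265, 0.1718]
tool_rot: [3.139, 0.001, 1.68]
force: [0.0, 0.2, -1.3]
grip_width: 0.0061
finger_force: 0.0
t 20.1 pos [ 0.5892 -0.1265  0.1718] rot [3.139e+00 1.000e-03 1.680e+00] F [ 0.   0.2 -1.3] w 0.0061 ff 0.0
per row shift [-0.0301 -0.0308  0.0083] turn [ 0.0011  0.0004 -0.0002] d [-0.0547 -0.0665 -0.0168] total tool shift [-0.0601 -0.0616  0.0167]
scene tall_jar_center 0.93 [ 0.6704 -0.1217  0.081 ]
scene lever_handle 0.75 [ 0.5368 -0.1924  0.108 ]
top tall_jar_center 0.61 [ 0.6654 -0.125   0.081 ]
top lever_handle 0.77 [ 0.5293 -0.1848  0.108 ]
```

View pics/j3.png

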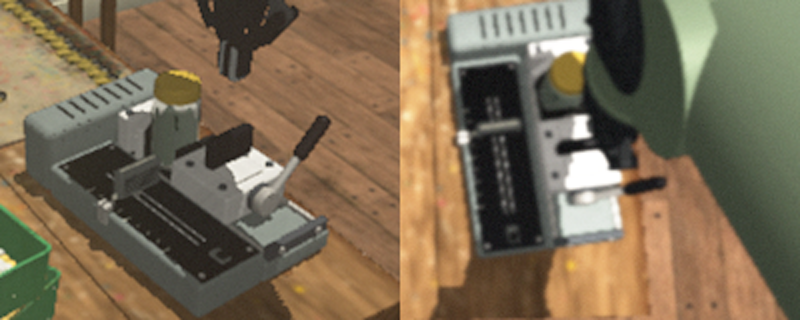

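```bash
python3 -m inch '[[-0.03,-0.031,0.004,0,0,0,1],[-0.031,-0.032,0.004,0,0,0,1],[0,0,0.008,0,0,0,1],[0,0,0,0,0,0,1]]'
python3 -m inch '[[0,0,0.01,0,0,0,1],[0,0,0.01,0,0,0,1],[-0.002,0,0.01,0,0,0,1],[-0.002,0,0.01,0,0,0,1],[-0.002,0,0.01,0,0,0,1]]'
python3 -m inch '[[-0.002,0,0.01,0,0,0,1],[-0.002,0,0.01,0,0,0,1],[-0.002,0,0.01,0,0,0,1],[-0.002,0,0.01,0,0,0,1]]'
python3 go.py .5365 -.207 .05 1.68 2
```

```text
clock: 20.8
position: [0.5315, -0.1946, 0.1538]
tool_rot: [-3.14, -0.001, 1.678]
force: [0.3, 0.6, 0.0]
grip_width: -0.0004
finger_force: 0.0
clock: 21.3
position: [0.5333, -0.1998, 0.1038]
tool_rot: [-3.141, -0.0, 1.68]
force: [-0.3, -0.7, 3.1]
grip_width: 0.0001
finger_force: 1.3
clock: 21.7
position: [0.5337, -0.208, 0.0638]
tool_rot: [-3.141, -0.0, 1.68]
force: [-0.9, 0.1, 2.2]
grip_width: 0.0005
finger_force: 1.4
t 21.7 pos [ 0.5337 -0.208   0.0638] rot [-3.141 -0.     1.68 ] F [-0.9  0.1  2.2] w 0.0005 ff 1.4
per row shift [0.0003 0.0014 0.0069] turn [-0.0003 -0.0001 -0.0002] d [ 0.0028  0.001  -0.0138] total tool shift [0.0007 0.0029 0.0138]
```

```bash
python3 -m inch '[[0,0,0.005,0,0,0,1],[0,0,0.004,0,0,0,1]]'
python3 -m inch '[[0,0,0.003,0,0,0,1],[0,0,0.002,0,0,0,1],[0,0,0,0,0,0,1]]'
```

```text
clock: 21.9
position: [0.5338, -0.2078, 0.0552]
tool_rot: [-3.141, -0.0, 1.68]
force: [-1.8, -1.0, 2.8]
grip_width: -0.0001
finger_force: 1.5
clock: 22.2
position: [0.5341, -0.2078, 0.052]
tool_rot: [3.141, 0.001, 1.68]
force: [-10.3, 0.7, 29.8]
grip_width: 0.0001
finger_force: 14.2
```

```bash
python3 -m inch '[[0,0,-0.02,0,0,0,1],[0,0,-0.04,0,0,0,1],[-0.05,0,-0.04,0,0,0,1],[-0.05,0,-0.04,0,0,0,1],[-0.05,0,0,0,0,0,1]]'
python3 -m inch '[[-0.05,-0.02,0,0,0,0,1],[-0.05,-0.02,0,0,0,0,1],[0,0,0,0,0,0,1],[0,0,0,0,0,0,1]]'
python3 - <<'E'
from h import *
np.set_printoptions(precision=4,suppress=True)
A={}
for c in ("scene","top"):
    A[c]=np.mean([grab_frame(c).astype(float) for _ in range(3)],0)[:,:,::-1].clip(0,255).astype(np.uint8)
    for n,z in (("tall_jar_center",.081),("lever_handle",.045),("fader_grip",.0695),("pointer_tip",.052)):
        for r in landmark_of(n,c)[:1]: print(c,n,round(r["score"],2),np.array(r["xy"]),at_z(c,r["xy"],z))
a=cv2.resize(A["scene"][120:250,270:430],(400,325),interpolation=2)
b=cv2.resize(A["top"][130:260,320:480],(400,325),interpolation=2)
n=cv2.INTER_NEAREST
c=cv2.resize(A["scene"][185:212,300:340],(400,270),interpolation=n);d=cv2.resize(A["top"][170:197,322:362],(400,270),interpolation=n)
cv2.imwrite("pics/e1.png",np.vstack([np.hstack([a,b]),np.hstack([c,d])]))
E
```

```text
clock: 22.7
position: [0.5503, -0.3358, 0.1782]
tool_rot: [3.135, 0.003, 1.682]
force: [1.2, 0.1, -0.0]
grip_width: 0.0001
finger_force: 0.0
clock: 23.1
position: [0.5206, -0.4323, 0.1728]
tool_rot: [3.141, -0.0, 1.678]
force: [0.7, 1.3, 0.2]
grip_width: 0.0002
finger_force: 0.0
scene tall_jar_center 0.75 [347.3 170.6] [ 0.6642 -0.1166  0.081 ]
scene lever_handle 0.74 [325.3 196.1] [ 0.6507 -0.0523  0.045 ]
scene fader_grip 0.78 [326.5 199.9] [ 0.6105 -0.0285  0.0695]
scene pointer_tip 0.48 [318.4 211.3] [ 0.6059 -0.0066  0.052 ]
top tall_jar_center 0.71 [385.2 160.7] [ 0.6653 -0.121   0.081 ]
top lever_handle 0.77 [422.1 217.2] [ 0.532  -0.2081  0.045 ]
top fader_grip 0.51 [382.4 175.9] [ 0.6311 -0.1142  0.0695]
top pointer_tip 0.38 [335.  185.7] [ 0.6144 -0.0005  0.052 ]
```

View pics/e1.png

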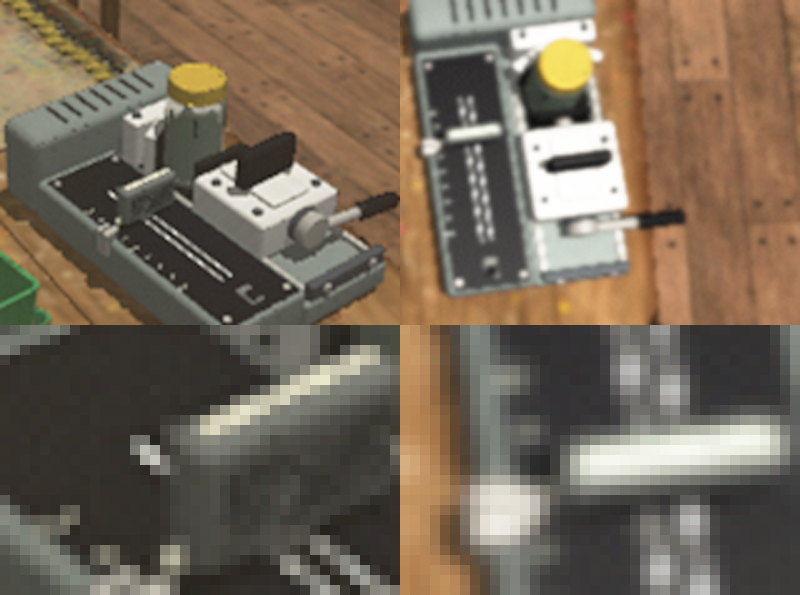

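Run:
```python
from h import *
for yw in(.103,.112):
  u=np.array([np.cos(yw),np.sin(yw)])
  F=at_z("top",(349.8,183.0),.0855)
  for z in(.05,.055,.06):
    for n,P in(("top",at_z("top",(332.8,188.7),z)),("scene",at_z("scene",(313.0,211.8),z)),("scenetip",at_z("scene",(315.5,211.5),z))): print(yw,z,n,P[:2].round(4),((F-P)[:2]@u).round(4))
print(F)
# bar, gripped at .5855,-.1267 as absolute check of top camera
```

```text
0.103 0.05 top [0.6075 0.0051] 0.0008
0.103 0.05 scene [0.6122 0.0023] -0.0037
0.103 0.05 scenetip [ 0.6105 -0.0026] -0.0014
0.103 0.055 top [0.6064 0.0052] 0.0019
0.103 0.055 scene [0.6068 0.0057] 0.0014
0.103 0.055 scenetip [0.6051 0.0009] 0.0036
0.103 0.06 top [0.6053 0.0054] 0.0029
0.103 0.06 scene [0.6014 0.0091] 0.0065
0.103 0.06 scenetip [0.5996 0.0043] 0.0087
0.112 0.05 top [0.6075 0.0051] 0.0004
0.112 0.05 scene [0.6122 0.0023] -0.004
0.112 0.05 scenetip [ 0.6105 -0.0026] -0.0017
0.112 0.055 top [0.6064 0.0052] 0.0015
0.112 0.055 scene [0.6068 0.0057] 0.001
0.112 0.055 scenetip [0.6051 0.0009] 0.0033
0.112 0.06 top [0.6053 0.0054] 0.0025
0.112 0.06 scene [0.6014 0.0091] 0.0061
0.112 0.06 scenetip [0.5996 0.0043] 0.0083
[ 0.61232746 -0.03410458  0.0855    ]
```

```bash
python3 -c "
from workcell import bot
print(bot.job_done())"
```

```text
the job is handed in; nothing more can be done
None
```

I handed the job in, but the hand-in call gave no verdict. By my last pictures, the tall jar is clamped upright in the V, the lever is fully down, the speed slider is about 1 to 2 mm from the pointer, and I touched neither bystander jar.

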